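Slide a board carrier into its locating notches and turn the keeper over it

ROBOT

A 6-joint arm with a two-finger parallel gripper is mounted at the origin on a cart in front of the work surface, level with it; the furniture and walls round the work are solid. World frame = base frame: x ahead of the robot, y to its left, z up, the work surface at z = 0. Lengths are in m, angles in rad, forces in N, time in s.
With the tool pointing down it reaches from about 0.425 to 0.95 m from the base axis. Payload 14.7 kg.
Tool frame: the origin (TCP) lies on the front face of the gripper's body, between the roots of the fingers; the fingertips stand 73 mm ahead of it and the grasp point (between the pads) lies 54 mm ahead of it (robot.tcp_to_tips is the distance from the TCP to the fingertips, in m); z points along the fingers, y is the direction in which the jaws open and shut (so a half turn about z gives the same grasp; the last joint's range is limited). The gripper opens to 85 mm and grips with 20 to 120 N. Pads are 22 mm wide; open, the fingers measure 114 mm over their backs; the gripper's body (76 mm by 85 mm) begins 54 mm behind the grasp point. The pads swing forward as they close: fully open they stand 13 mm farther back than shut.
Start: joints at [-1.307, 0.48, 1.596, -0, 1.065, -0.047], TCP at [0.199, -0.619, 0.304] pointing down, gripper open.
Joint ranges: [-2.75, 2.75], [-0.82, 2.05], [0.23, 2.67], [-1.56, 4.7], [0.09, 2.69], [-2.92, 2.92]. Speed limits (rad/s): [1.89, 1.89, 2.39, 3.01, 3.01, 3.01].

INTERFACE

Orientations are given as a unit quaternion [x, y, z, w].
In Python, from workcell import robot gives the robot as it stands.
- The arm moves only by the shell command python3 -m creep 'ROWS'. ROWS is JSON, a list of rows, each an object of numbers: "hand": the closure in counts, from 0 (fully open) to 255 (shut); "tx", "ty", "tz": the shift along the world's x, y, z in m; "wx", "wy", "wz": the turn, a rotation vector about the world's x, y, z in rad. In form: [{"hand": .., "tx": .., "ty": .., "tz": .., "wx": .., "wy": .., "wz": ..}, ...]. A call has 1 to 10 rows; each row is the pose to reach, as a shift and turn from the pose measured when the call began; what a row does not reach only later rows make up. A row lasts 1/10 s, in which the tool goes at most 50 mm and 8.59 degrees, less where a joint would pass 70% of its speed; a pose out of reach is approached as far as the arm can. A call with a gripper value outside its range is refused whole. The fingers move at their own pace and stop on an object; the grip force is fixed at half the most. Time passes only in rows, so rows that repeat a pose let the fingers close. It gives the time, the measured TCP pose, the force and the opening at its end, in the units of the state.
- robot.get_state(): the state, without advancing time (a new reading comes with each control period).
- robot.camera(name): name is "side" or "top" or "wrist"; returns a dict with "pixels" (420x560x3 uint8, red, green, blue), "fx", "fy", "cx", "cy" (pixels), "dist_coeffs" ([k1, k2, p1, p2, k3] as OpenCV has them; the pictures are not rectified), "R" (3x3) and "t" (3): a world point X has camera coordinates R X + t. Camera axes: x right, y down, z forward; pixel columns grow to the right and rows downward; lengths in m; the calibration is good to about 2 mm. A picture is of the moment at which its call begins. There is no depth.
- robot.close_job(): hands the job in, once; it reports no verdict.
The state is a dict: "t": time; "qpos": joint angles; "joint_velocities": joint speeds; "joint_efforts": joint torques, N m; "eef_pos": TCP position; "orientation": TCP orientation; "force": force on the tool from outside, world axes, zero at the start; "moment": the same for the moment, N m; "grip_width": finger opening in m.
Only numpy, scipy, OpenCV 4.12 (cv2) and the standard library are available. Lean on these libraries where they do the work, as an engineer would, in place of code of your own. Each camera call takes 0.05 s, during which the arm holds its last target.

TASK

With a fingertip, push the grey board carrier along the fixture's rails until it drops down into its locating notches, then push the steel keeper arm round by its stud, over the carrier's edge, until it comes to its stop. Only push: lift nothing, keep off the circuit board on the carrier, and leave the pot, the battery and the star knob where they are. Finish with the hand clear.

Things in the scene. Friction and masses are not known exactly. Their poses are not given: they have to be found in the camera images.
- fixture: Fixed fixture on four rubber feet, base plate 204 x 162 mm (top 18 mm above the worktop), with two notched aluminium rails along x at y = +-49 mm (tops 32 mm up) between dark side guides (40 mm up). Origin on the worktop midway between the rails; pushing is towards +x. Rails from x = -98 to 96 mm; their square notches, 13 mm long, 6 mm deep, are centred at x = -12 and 72 mm.
- carrier: Loose grey plate 120 (x) x 110 x 6 mm, 0.28 to 0.56 kg, on four round 8 mm feet at x = +-42 mm riding on the rails. Origin at its centre, level with the feet's undersides, 14 mm below the plate's top: 32 mm above the worktop on the rails, 26 mm when dropped in the notches, whose upright far walls stop it. Starts 35 to 60 mm short of home (home: fixture x = 30 mm).
- push_lip (a point): Centre of the rear (-x) face of the carrier's push lip, an upright plate 32 mm wide (y), 6 mm thick, 20 mm high, flush with the carrier's rear edge, 60 mm behind its origin. The point is 10 mm above the carrier's top and 10 mm below the lip's top. x is the pushing direction. The space behind the lip, between the rails, is free down to the base plate.
- circuit: Tan circuit board 48 x 66 mm (x, y) with parts up to 20 mm high, fixed on the carrier, its centre 84 mm in front of the lip's rear face; origin at its centre, on its underside, 4 mm above the carrier's top. Not to be touched.
- keeper_pivot (a point): Pivot axis (vertical) of the keeper, on the fixture at x = -12, y = -79 mm; the point lies at the height of the keeper arm's upper face, 47.5 mm above the worktop.
- keeper_stud (a point): Centre of the top of the keeper's upright steel stud, 10 mm in diameter, 25 mm tall above the arm's upper face, 36 mm from the pivot axis. The arm is 14 mm wide, 5 mm thick, reaches 48 mm from the pivot; its underside is 42.5 mm above the worktop, so it passes over the carrier only when that is down in its notches.
- keeper (a joint): Angle of the keeper about its vertical pivot, rad, growing clockwise seen from above. At 0 the arm points 0.7 rad outward (towards the fixture's -y) of the fixture's -x; at 0.7 along -x beside the rail; at its stop, 2.27, along +y, over the carrier. Starts at 0 to 0.5; friction, about 1 N at the stud, holds it where it is left.
- pot: Small round cream pot with a lid, 38 mm in diameter and 38 mm high, loose, beyond the fixture's +x end. Origin at the centre of its underside.
- battery: Block battery, 49 x 27 x 18 mm, lying loose beyond the +x end of the fixture. Origin at the centre of its underside.
- star_knob: Black star knob with a threaded stud, 30 x 33 x 36 mm, loose beside the fixture on its -y side. Origin at the centre of its underside.

How it is judged:
By the outcome, as a careful person would: the job done as asked, in the order asked, and still so for the second after the job is handed in, with the robot touching nothing.
It also fails if it takes over 51 s, if anything falls off the work surface, if the arm or the gripper's body presses on something with over 40 N, if the wrist force passes 120 N, or if a joint passes its speed limit or range.

## Working session

There is one attempt and no reset: what is moved stays moved. The work goes in short steps, Python scripts to look and compute and a shell command to move; the robot and the scene stay as the last step left them, time stands still between calls to the robot, and variables do not carry over. Pictures are saved under pics/ and viewed, and the job is handed in when it is done.

```bash
ls; mkdir -p pics; cat > h.py <<'E'
import numpy as np, cv2
from workcell import robot
def snap(names, tag):
    out={}
    for n in names:
        c=robot.camera(n); out[n]=c
        cv2.imwrite(f'pics/{tag}_{n}.png', c['pixels'][:,:,::-1])
        np.savez(f'pics/{tag}_{n}.npz', **{k:np.array(v) for k,v in c.items()})
    return out
def load(tag,n):
    return dict(np.load(f'pics/{tag}_{n}.npz'))
def K(c): return np.array([[c['fx'],0,c['cx']],[0,c['fy'],c['cy']],[0,0,1]],float)
def proj(c,P):
    P=np.atleast_2d(np.asarray(P,float))
    r,_=cv2.Rodrigues(np.array(c['R'],float))
    return cv2.projectPoints(P,r,np.array(c['t'],float),K(c),np.array(c['dist_coeffs'],float))[0].reshape(-1,2)
def back(c,uv,z):
    u=cv2.undistortPoints(np.array(uv,float).reshape(-1,1,2),K(c),np.array(c['dist_coeffs'],float)).reshape(-1,2)
    R=np.array(c['R'],float); o=-R.T@np.array(c['t'],float)
    d=np.c_[u,np.ones(len(u))]@R
    return o+d*((z-o[2])/d[:,2])[:,None]
def crop(tag,n,x0,y0,x1,y1,s,name):
    im=cv2.imread(f'pics/{tag}_{n}.png')[y0:y1,x0:x1]
    cv2.imwrite(f'pics/{name}.png', cv2.resize(im,None,fx=s,fy=s,interpolation=cv2.INTER_CUBIC))
E
python3 - <<'E'
from h import *
o=snap(['side','top','wrist'],'a')
for n,c in o.items():
    R=np.array(c['R']);print(n,(-R.T@np.array(c['t'])).round(3),R.round(2).tolist(),c['fx'])
s=robot.get_state();print({k:np.round(v,3) for k,v in s.items()}, robot.tcp_to_tips)
E
```

```text
pics
side [0.366 0.677 0.473] [[-0.98, -0.17, -0.02], [-0.07, 0.48, -0.88], [0.16, -0.86, -0.48]] 421.2521170756557
top [ 0.382 -0.045  0.972] [[-0.03, -1.0, 0.01], [-0.99, 0.02, -0.17], [0.17, -0.01, -0.99]] 498.2676564397254
wrist [ 0.274 -0.594  0.373] [[0.31, -0.95, -0.0], [-0.91, -0.29, 0.3], [-0.29, -0.09, -0.95]] 296.60861946420806
{'t': np.float64(0.15), 'qpos': array([-1.307,  0.481,  1.597,  0.   ,  1.065, -0.047]), 'joint_velocities': array([ 0.001, -0.001, -0.003,  0.   , -0.001,  0.001]), 'joint_efforts': array([ 4.0000e-03, -9.5115e+01, -4.3046e+01, -0.0000e+00,  8.0000e-03,
       -0.0000e+00]), 'eef_pos': array([ 0.199, -0.619,  0.303]), 'orientation': array([ 0.988,  0.155, -0.   , -0.   ]), 'force': array([ 0.38 ,  0.234, -0.426]), 'moment': array([-0.027,  0.024, -0.033]), 'grip_width': np.float64(0.085)} 0.0726
```

View pics/a_top.png

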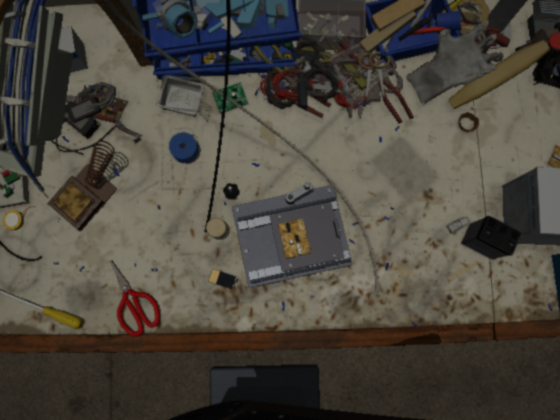

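View pics/a_side.png

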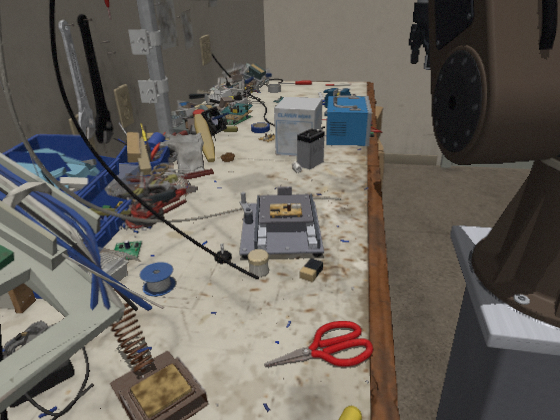

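View pics/a_wrist.png

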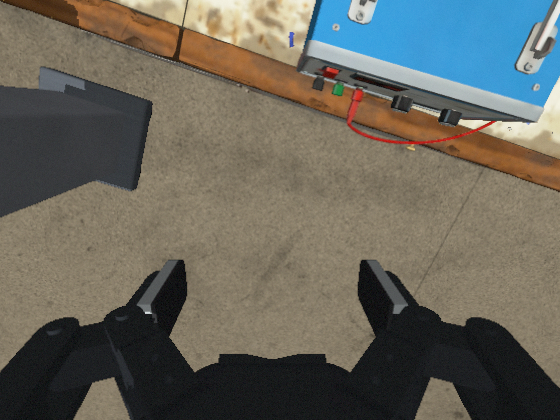

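```bash
python3 - <<'E'
from h import *
crop('a','top',200,165,360,295,5,'a_topc')
crop('a','side',230,170,340,290,5,'a_sidec')
E
```

```text
(no output)
```

View pics/a_topc.png

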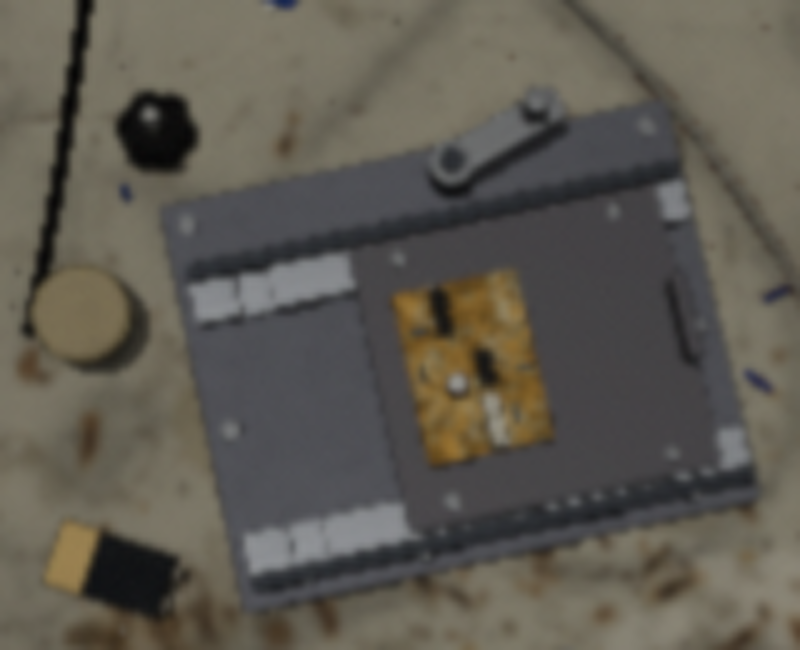

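View pics/a_sidec.png

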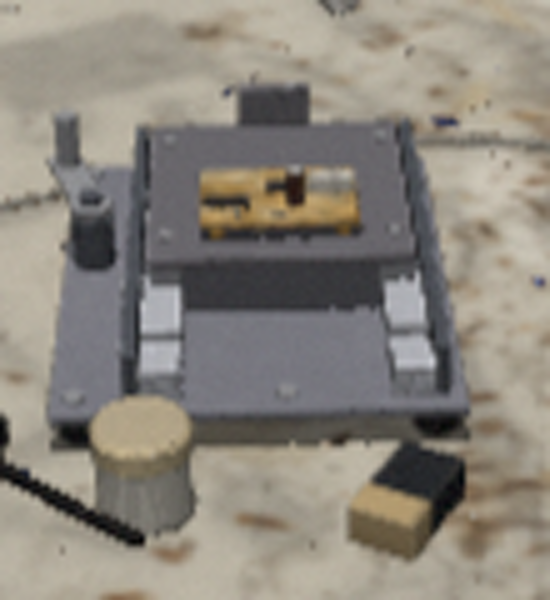

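```bash
cat > fit.py <<'E'
from h import *
from scipy.optimize import least_squares
c=load('a','top')
f=lambda l: np.array(l,float)/5+[200,165]-0.4
obs=f([(452,160),(194,303),(247,553),(689,200),(747,445),(162,205),(672,103),(757,495),(245,608)])
def T(p,P):
    x,y,a=p[:3];P=np.array(P,float)
    return np.c_[x+np.cos(a)*P[:,0]-np.sin(a)*P[:,1], y+np.sin(a)*P[:,0]+np.cos(a)*P[:,1],P[:,2]]
def mod(p):
    h,xc=p[3],p[4]
    X=.102
    return T(p,[(-.012,-.079,.0475),(.096,-.049,.032),(.096,.049,.032),(-.098,-.049,.032),(-.098,.049,.032),(xc+X,h-.162,.018),(xc-X,h-.162,.018),(xc-X,h,.018),(xc+X,h,.018)])
r=least_squares(lambda p:(proj(c,mod(p))-obs).ravel(),[.42,-.03,1.4,.065,0],loss='soft_l1')
p=r.x;print(p,p[2]*57.3);print((proj(c,mod(p))-obs).round(2))
np.save('fix.npy',p)
def inv(P):
    a=p[2];d=P[:,:2]-p[:2];return np.c_[d@[np.cos(a),np.sin(a)],d@[-np.sin(a),np.cos(a)]]
if __name__=='__main__':
    print('carrier front edge',inv(back(c,f([(358,262),(383,390),(408,520)]),.046)))
    print('circuit',inv(back(c,f([(392,293),(515,268),(553,437),(432,467)]),.052)))
    print('lip dark line ends',inv(back(c,f([(672,280),(695,362)]),.066)))
    print('stud',inv(back(c,f([(540,98)]),.0725)))
    for n,u,z in (('pot',(80,312),.038),('bat',(113,565),.018),('knob',(155,130),.03)): print(n,back(c,f([u]),z),inv(back(c,f([u]),z)))
E
python3 fit.py
```

```text
[ 4.96833738e-01 -8.03874940e-02  1.75611289e+00  6.94183170e-02
 -4.85159420e-04] 100.62526844942084
[[ 0.57  0.1 ]
 [-0.02 -0.23]
 [-0.35  0.2 ]
 [-0.14 -0.37]
 [-0.02  0.27]
 [-0.23 -0.58]
 [-0.45 -1.33]
 [ 1.61  0.83]
 [-0.23  0.71]]
carrier front edge [[ 0.03192965 -0.04871251]
 [ 0.03281772  0.0007019 ]
 [ 0.03385641  0.0500866 ]]
circuit [[ 0.02208745 -0.03357123]
 [-0.02494586 -0.03324757]
 [-0.02498825  0.03167338]
 [ 0.02122002  0.03317141]]
lip dark line ends [[-0.0794801  -0.01467007]
 [-0.08085953  0.01680934]]
stud [[-0.04608232 -0.09057014]]
pot [[0.52351846 0.06585595 0.038     ]] [[ 0.1388226 -0.0531743]]
bat [[0.42868967 0.05621505 0.018     ]] [[0.1468197  0.04180723]]
knob [[0.59525472 0.03744805 0.03      ]] [[ 0.09768314 -0.11844792]]
```

```bash
python3 - <<'E'
from h import *
c=load('a','top')
for z in (0,.15): print(z,back(c,[(465,245),(520,235),(490,215),(505,200),(500,170),(560,235),(448,226)],z).round(3).tolist())
p=np.load('fix.npy')
s=robot.get_state()
ex=np.array([np.cos(p[2]),np.sin(p[2])]);ey=np.array([-ex[1],ex[0]])
w=p[:2]+ex*-.125
print(ex,ey,w, w-s['eef_pos'][:2])
E
```

```text
0 [[0.481, -0.425, 0.0], [0.497, -0.543, 0.0], [0.54, -0.483, 0.0], [0.57, -0.518, 0.0], [0.634, -0.514, 0.0], [0.495, -0.63, 0.0], [0.52, -0.393, 0.0]]
0.15 [[0.465, -0.366, 0.15], [0.48, -0.466, 0.15], [0.516, -0.415, 0.15], [0.541, -0.445, 0.15], [0.595, -0.442, 0.15], [0.477, -0.54, 0.15], [0.499, -0.339, 0.15]]
[-0.18425768  0.98287797] [-0.98287797 -0.18425768] [ 0.51986595 -0.20324724] [0.32111906 0.41536655]
```

```bash
python3 - <<'E'
from h import *
crop('a','side',230,80,400,230,4,'a_boxes')
E
```

```text
(no output)
```

View pics/a_boxes.png

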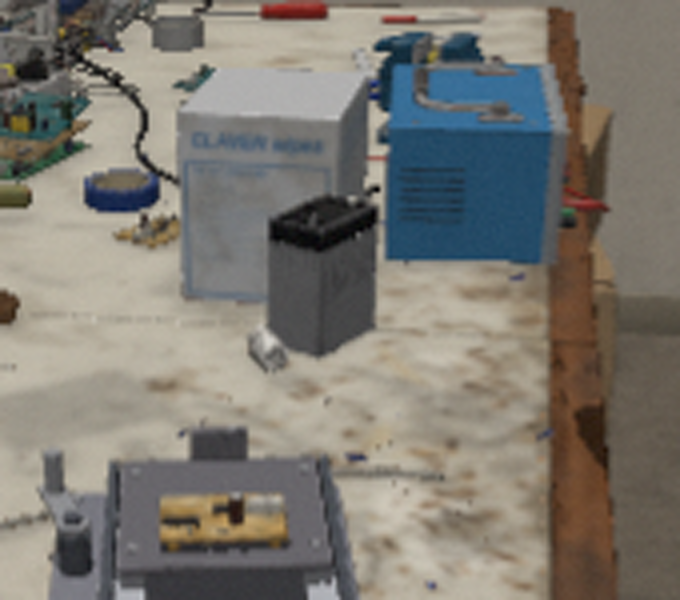

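```bash
python3 -m creep '[{"hand":255,"tx":0.02,"ty":0.04,"tz":0,"wz":0},{"hand":255,"tx":0.04,"ty":0.085,"tz":0,"wz":0},{"hand":255,"tx":0.06,"ty":0.13,"tz":0,"wz":-0.03},{"hand":255,"tx":0.08,"ty":0.175,"tz":0,"wz":-0.06},{"hand":255,"tx":0.105,"ty":0.22,"tz":0,"wz":-0.09},{"hand":255,"tx":0.135,"ty":0.26,"tz":0,"wz":-0.12},{"hand":255,"tx":0.165,"ty":0.30,"tz":0,"wz":-0.126},{"hand":255,"tx":0.20,"ty":0.335,"tz":0,"wz":-0.126},{"hand":255,"tx":0.235,"ty":0.37,"tz":0,"wz":-0.126},{"hand":255,"tx":0.27,"ty":0.40,"tz":0,"wz":-0.126}]'; python3 - <<'E'
from workcell import robot
import numpy as np
print({k:np.round(v,4) for k,v in robot.get_state().items()})
E
```

```text
{'t': np.float64(0.15), 'qpos': array([-1.3066,  0.4807,  1.5967,  0.    ,  1.0651, -0.0466]), 'joint_velocities': array([ 0.0009, -0.0006, -0.0028,  0.0003, -0.0006,  0.0009]), 'joint_efforts': array([ 3.60000e-03, -9.51148e+01, -4.30459e+01, -1.00000e-04,
        8.20000e-03, -1.00000e-04]), 'eef_pos': array([ 0.1987, -0.6186,  0.3034]), 'orientation': array([ 9.880e-01,  1.548e-01, -0.000e+00, -5.000e-04]), 'force': array([ 0.3802,  0.2341, -0.4264]), 'moment': array([-0.0271,  0.0238, -0.0329]), 'grip_width': np.float64(0.0851)}$[0]: bad value
```

```bash
python3 -m creep '[{"hand":255,"tx":0.02,"ty":0.04,"tz":0,"wx":0,"wy":0,"wz":0},{"hand":255,"tx":0.04,"ty":0.085,"tz":0,"wx":0,"wy":0,"wz":0},{"hand":255,"tx":0.06,"ty":0.13,"tz":0,"wx":0,"wy":0,"wz":-0.03},{"hand":255,"tx":0.08,"ty":0.175,"tz":0,"wx":0,"wy":0,"wz":-0.06},{"hand":255,"tx":0.105,"ty":0.22,"tz":0,"wx":0,"wy":0,"wz":-0.09},{"hand":255,"tx":0.135,"ty":0.26,"tz":0,"wx":0,"wy":0,"wz":-0.12},{"hand":255,"tx":0.165,"ty":0.30,"tz":0,"wx":0,"wy":0,"wz":-0.126},{"hand":255,"tx":0.20,"ty":0.335,"tz":0,"wx":0,"wy":0,"wz":-0.126},{"hand":255,"tx":0.235,"ty":0.37,"tz":0,"wx":0,"wy":0,"wz":-0.126},{"hand":255,"tx":0.27,"ty":0.40,"tz":0,"wx":0,"wy":0,"wz":-0.126}]'
```

```text
t: 1.15
eef_pos: [0.4697, -0.2165, 0.3035]
orientation: [0.996, 0.092, -0.0, -0.0]
force: [0.8, -2.2, -0.7]
grip_width: 0.0001
```

```bash
python3 -m creep '[{"hand":255,"tx":0.025,"ty":0.006,"tz":-0.03,"wx":0,"wy":0,"wz":0},{"hand":255,"tx":0.05,"ty":0.013,"tz":-0.06,"wx":0,"wy":0,"wz":0},{"hand":255,"tx":0.05,"ty":0.013,"tz":-0.1,"wx":0,"wy":0,"wz":0},{"hand":255,"tx":0.05,"ty":0.013,"tz":-0.13,"wx":0,"wy":0,"wz":0},{"hand":255,"tx":0.05,"ty":0.013,"tz":-0.13,"wx":0,"wy":0,"wz":0}]'; python3 - <<'E'
from h import *
snap(['top','wrist','side'],'b')
crop('b','top',200,165,360,295,5,'b_topc')
E
```

```text
t: 1.65
eef_pos: [0.5178, -0.2024, 0.17]
orientation: [0.996, 0.093, -0.003, -0.002]
force: [-0.7, 0.7, 0.6]
grip_width: -0.0002
```

View pics/b_wrist.png

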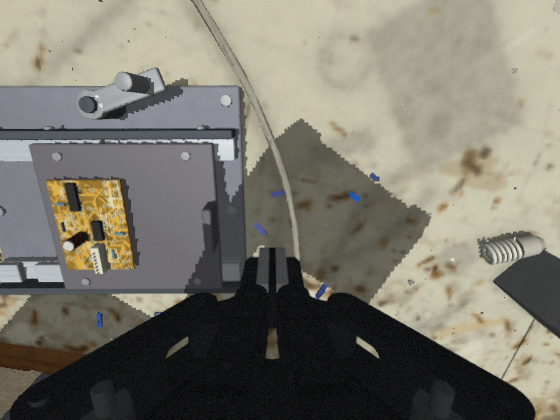

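View pics/b_side.png

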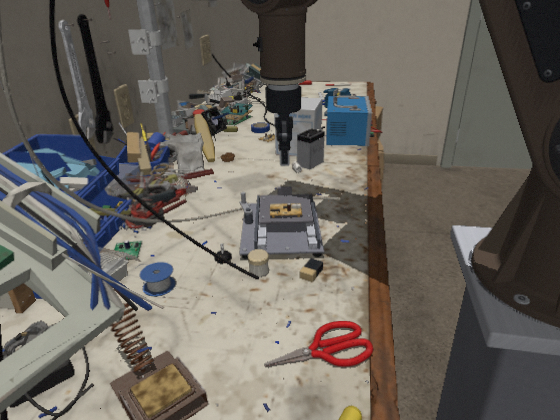

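View pics/b_topc.png

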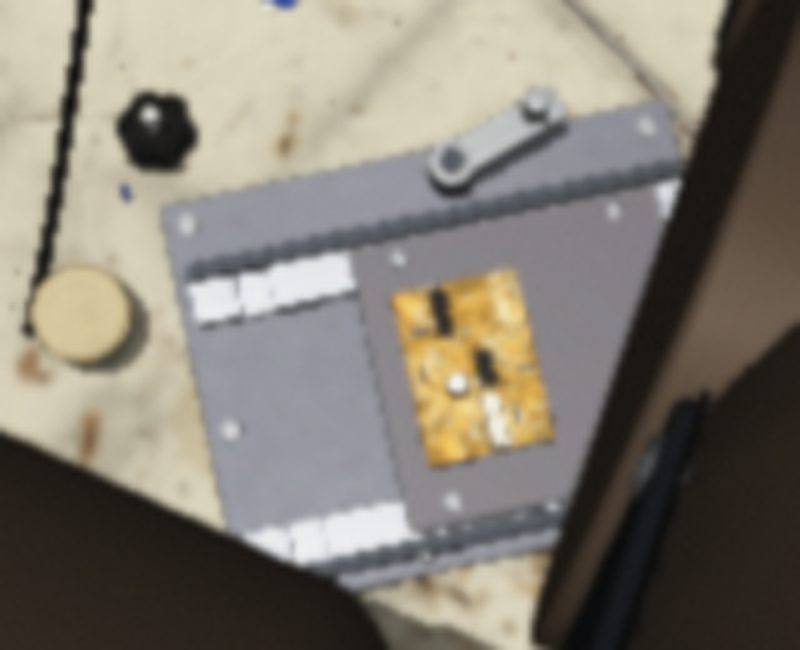

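```bash
python3 - <<'E'
from h import *
crop('b','wrist',150,120,310,300,4,'b_wc')
c=load('b','wrist')
p=np.load('fix.npy')
from fit import T
P=[(-.0865,y,z) for y in(-.016,.016) for z in (.046,.066)]+[(-.102,-.0925,.018),(-.098,-.049,.032),(-.012,-.079,.0475)]
print(proj(c,T(p,P)).round(1), ((proj(c,T(p,P))-[150,120])*4).round(0))
s=robot.get_state();print(s['eef_pos'],s['force'])
E
```

```text
[ 4.96833738e-01 -8.03874940e-02  1.75611289e+00  6.94183170e-02
 -4.85159420e-04] 100.62526844942084
[[ 0.57  0.1 ]
 [-0.02 -0.23]
 [-0.35  0.2 ]
 [-0.14 -0.37]
 [-0.02  0.27]
 [-0.23 -0.58]
 [-0.45 -1.33]
 [ 1.61  0.83]
 [-0.23  0.71]]
[[218.3 203.9]
 [212.7 213.6]
 [220.7 245.9]
 [215.7 259.2]
 [241.2  88. ]
 [235.5 153.2]
 [ 92.  107.9]] [[ 273.  336.]
 [ 251.  374.]
 [ 283.  504.]
 [ 263.  557.]
 [ 365. -128.]
 [ 342.  133.]
 [-232.  -49.]]
[ 0.52021533 -0.20387651  0.17472905] [ 0.01156802 -0.03494214  1.69285687]
```

View pics/b_wc.png

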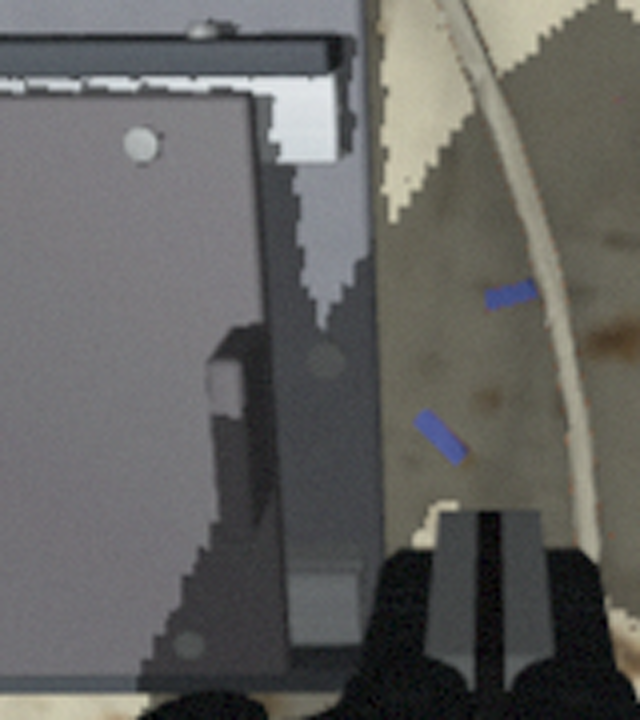

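```bash
python3 -m creep '[{"hand":255,"tx":0,"ty":0,"tz":-0.02,"wx":0,"wy":0,"wz":0},{"hand":255,"tx":0,"ty":0,"tz":-0.04,"wx":0,"wy":0,"wz":0},{"hand":255,"tx":0,"ty":0,"tz":-0.058,"wx":0,"wy":0,"wz":0},{"hand":255,"tx":0,"ty":0,"tz":-0.058,"wx":0,"wy":0,"wz":0},{"hand":255,"tx":-0.001,"ty":0.006,"tz":-0.058,"wx":0,"wy":0,"wz":0},{"hand":255,"tx":-0.002,"ty":0.012,"tz":-0.058,"wx":0,"wy":0,"wz":0},{"hand":255,"tx":-0.003,"ty":0.018,"tz":-0.058,"wx":0,"wy":0,"wz":0},{"hand":255,"tx":-0.003,"ty":0.018,"tz":-0.058,"wx":0,"wy":0,"wz":0}]'; python3 - <<'E'
from h import *
snap(['wrist','side'],'c')
crop('c','side',220,90,340,260,4,'c_sidec')
s=robot.get_state();print(s['eef_pos'],s['force'])
E
```

```text
t: 2.6
eef_pos: [0.5172, -0.185, 0.1175]
orientation: [0.996, 0.093, 0.001, -0.0]
force: [-0.6, -0.2, -0.8]
grip_width: 0.0002
[ 0.51743174 -0.18563087  0.11719865] [ 0.41398598 -0.56089305 -0.35667644]
```

View pics/c_sidec.png

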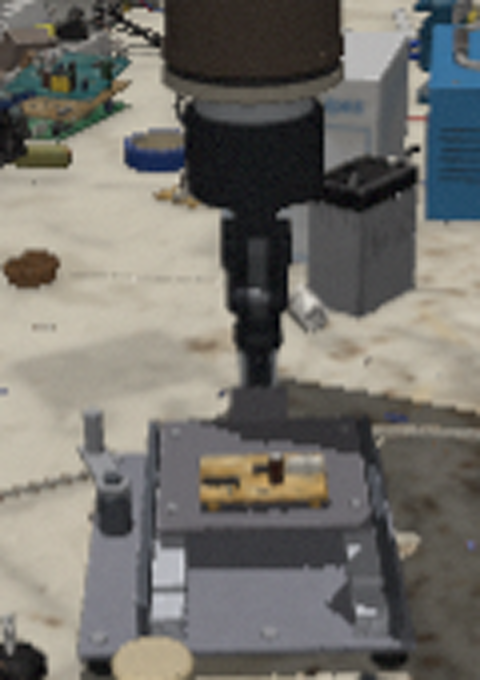

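View pics/c_wrist.png

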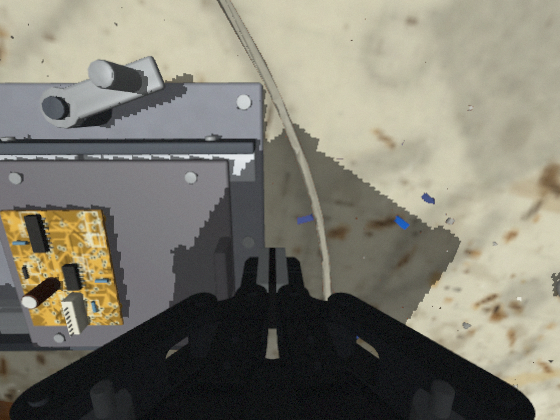

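```bash
python3 -m creep '[{"hand":255,"tx":-0.0009,"ty":0.0049,"tz":0,"wx":0,"wy":0,"wz":0},{"hand":255,"tx":-0.0018,"ty":0.0098,"tz":0,"wx":0,"wy":0,"wz":0},{"hand":255,"tx":-0.0028,"ty":0.0147,"tz":0,"wx":0,"wy":0,"wz":0},{"hand":255,"tx":-0.0037,"ty":0.0197,"tz":0,"wx":0,"wy":0,"wz":0},{"hand":255,"tx":-0.0046,"ty":0.0246,"tz":0,"wx":0,"wy":0,"wz":0},{"hand":255,"tx":-0.0055,"ty":0.0295,"tz":0,"wx":0,"wy":0,"wz":0},{"hand":255,"tx":-0.0064,"ty":0.0344,"tz":0,"wx":0,"wy":0,"wz":0},{"hand":255,"tx":-0.0074,"ty":0.0393,"tz":0,"wx":0,"wy":0,"wz":0},{"hand":255,"tx":-0.0083,"ty":0.0442,"tz":0,"wx":0,"wy":0,"wz":0},{"hand":255,"tx":-0.0083,"ty":0.0442,"tz":0,"wx":0,"wy":0,"wz":0}]'; python3 - <<'E'
from h import *
snap(['wrist','side','top'],'d')
crop('d','side',220,90,340,260,4,'d_sidec')
crop('d','top',200,165,360,295,5,'d_topc')
s=robot.get_state();print(s['eef_pos'],s['force'])
E
```

```text
t: 3.7
eef_pos: [0.5087, -0.1406, 0.1171]
orientation: [0.996, 0.093, 0.0, -0.0]
force: [-0.7, -0.3, -0.2]
grip_width: 0.0004
[ 0.50889815 -0.141262    0.11704353] [0.13398736 0.04398419 0.14274298]
```

View pics/d_sidec.png

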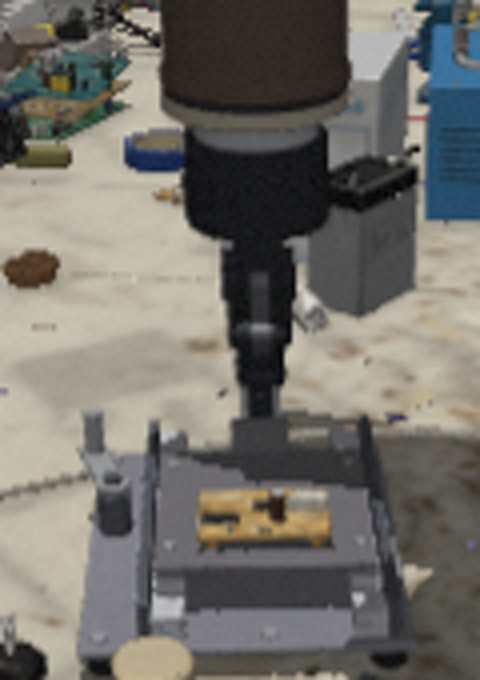

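View pics/d_topc.png

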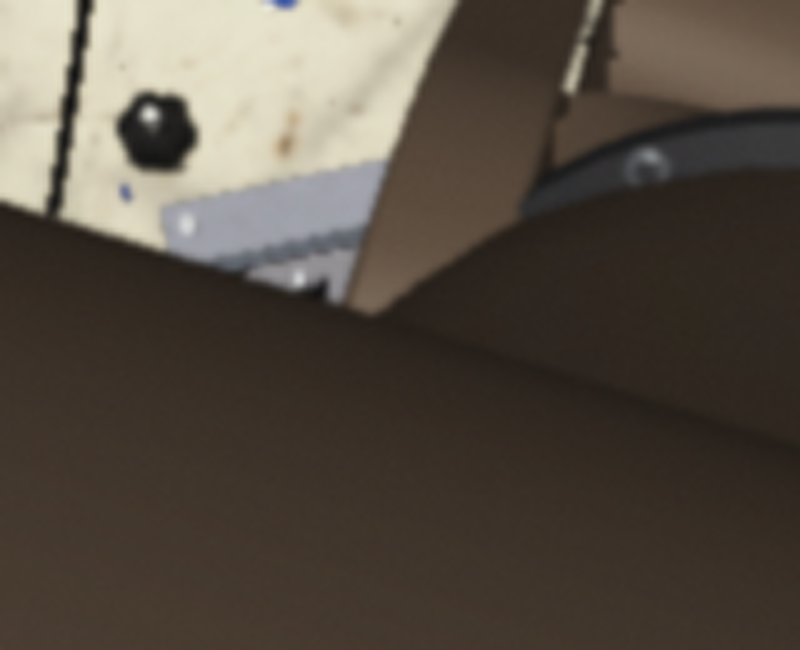

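View pics/d_wrist.png

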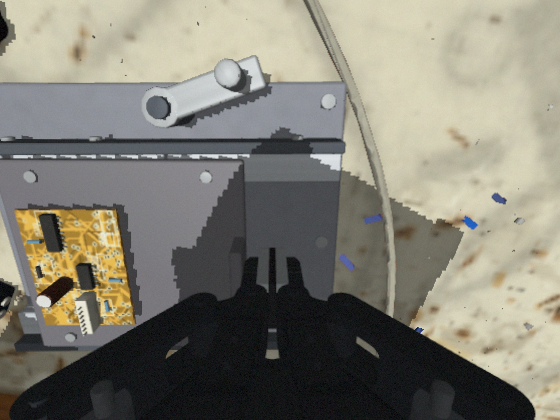

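```bash
python3 - 2>&1 <<'E' | tail -12
from h import *
from fit import inv
c=load('d','wrist')
print(inv(back(c,[(16,211),(120,207),(135,323),(30,327)],.052)))
print('rear edge',inv(back(c,[(244,175),(243,230)],.046)))
print('rail end',inv(back(c,[(341,161)],.032)),'stud',inv(back(c,[(229,72)],.0725)))
s=robot.get_state();print('tcp',inv(s['eef_pos'][None]))
E
```

```text
[-0.23 -0.58]
 [-0.45 -1.33]
 [ 1.61  0.83]
 [-0.23  0.71]]
[[ 0.06126706 -0.03371832]
 [ 0.01167387 -0.03576052]
 [ 0.01369578  0.03068946]
 [ 0.07086563  0.03301933]]
rear edge [[-0.04732109 -0.05009868]
 [-0.04600896 -0.02145011]]
rail end [[-0.09691347 -0.05461234]] stud [[-0.04561152 -0.09268975]]
tcp [[-0.06205517 -0.00064125]]
```

```bash
python3 -m creep '[{"hand":255,"tx":-0.0006,"ty":0.0029,"tz":0,"wx":0,"wy":0,"wz":0},{"hand":255,"tx":-0.0011,"ty":0.0059,"tz":0,"wx":0,"wy":0,"wz":0},{"hand":255,"tx":-0.0017,"ty":0.0088,"tz":0,"wx":0,"wy":0,"wz":0},{"hand":255,"tx":-0.0022,"ty":0.0118,"tz":0,"wx":0,"wy":0,"wz":0},{"hand":255,"tx":-0.0026,"ty":0.0138,"tz":0,"wx":0,"wy":0,"wz":0},{"hand":255,"tx":-0.0029,"ty":0.0152,"tz":0,"wx":0,"wy":0,"wz":0},{"hand":255,"tx":-0.0031,"ty":0.0162,"tz":0,"wx":0,"wy":0,"wz":0},{"hand":255,"tx":-0.0031,"ty":0.0167,"tz":0,"wx":0,"wy":0,"wz":0},{"hand":255,"tx":-0.0031,"ty":0.0167,"tz":0,"wx":0,"wy":0,"wz":0}]'; python3 - <<'E'
from h import *
snap(['wrist','side'],'e')
crop('e','side',220,150,340,270,6,'e_sidec')
s=robot.get_state();print(s['eef_pos'],s['force'])
E
```

```text
t: 4.75
eef_pos: [0.5058, -0.1245, 0.117]
orientation: [0.996, 0.093, 0.0, -0.0]
force: [0.0, -0.2, -0.3]
grip_width: -0.0001
[ 0.50582115 -0.12457324  0.11704137] [-0.21833066 -0.69070418 -0.31210835]
```

View pics/e_sidec.png

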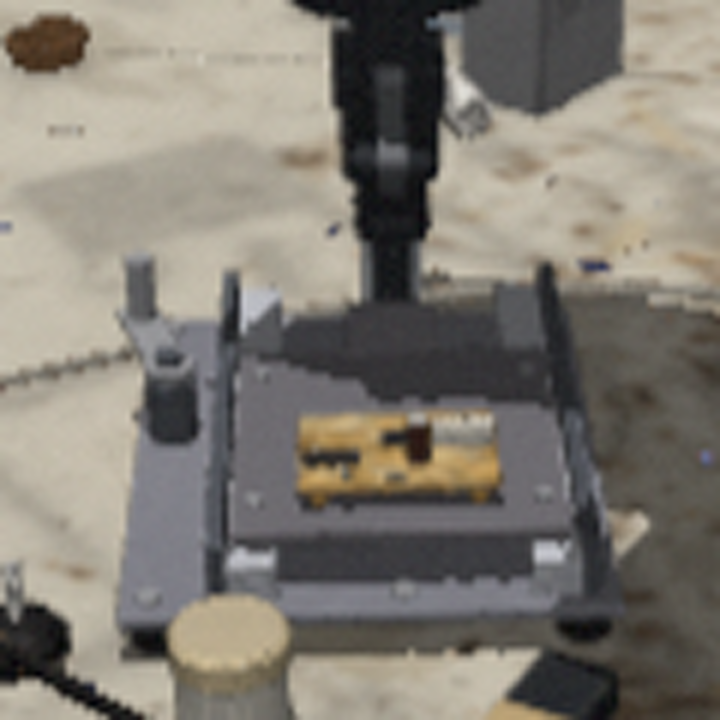

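View pics/e_wrist.png

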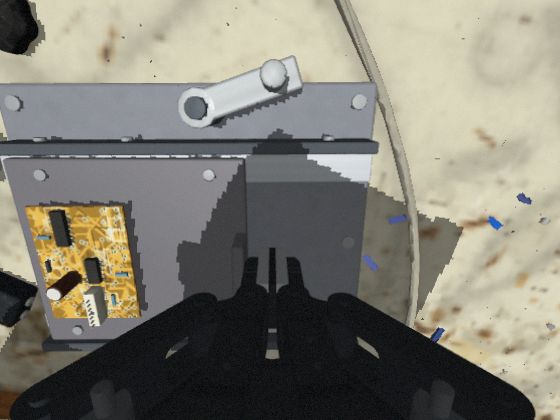

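```bash
python3 - 2>&1 <<'E' | tail -30
from h import *
from fit import T,p,inv
for tag,xc in (('d',.013),('e',.030)):
  for n in ('wrist','side'):
    c=load(tag,n)
    for z in (.032,.026):
      P=[(xc+24e-3+sx*.024,sy*.033,z+.0195) for sx,sy in ((1,-1),(-1,-1),(-1,1),(1,1))]+[(xc-.06,-.0548,z+.014),(xc+.06,-.055,z+.014),(xc+.06,.055,z+.014)]
      print(tag,n,z,proj(c,T(p,P)).round(0).astype(int).tolist())
crop('e','side',240,190,330,260,8,'e_s2')
crop('d','side',240,190,330,260,8,'d_s2')
crop('e','wrist',0,140,260,350,3,'e_w2')
E
```

```text
[ 4.96833738e-01 -8.03874940e-02  1.75611289e+00  6.94183170e-02
 -4.85159420e-04] 100.62526844942084
[[ 0.57  0.1 ]
 [-0.02 -0.23]
 [-0.35  0.2 ]
 [-0.14 -0.37]
 [-0.02  0.27]
 [-0.23 -0.58]
 [-0.45 -1.33]
 [ 1.61  0.83]
 [-0.23  0.71]]
d wrist 0.032 [[18, 212], [119, 212], [137, 326], [49, 326], [243, 165], [-11, 164], [43, 351]]
d wrist 0.026 [[28, 208], [125, 208], [142, 319], [57, 319], [244, 163], [1, 162], [51, 343]]
d side 0.032 [[269, 224], [270, 212], [302, 211], [303, 223], [260, 201], [258, 230], [315, 229]]
d side 0.026 [[270, 227], [270, 215], [302, 214], [303, 226], [260, 204], [258, 233], [315, 231]]
e wrist 0.032 [[16, 212], [117, 212], [136, 326], [48, 327], [242, 166], [-12, 165], [42, 351]]
e wrist 0.026 [[26, 209], [123, 209], [141, 319], [55, 319], [243, 163], [-1, 163], [50, 344]]
e side 0.032 [[269, 229], [270, 216], [302, 215], [304, 228], [260, 205], [258, 235], [316, 233]]
e side 0.026 [[269, 231], [270, 219], [302, 218], [304, 230], [260, 207], [258, 237], [316, 236]]
```

View pics/e_w2.png

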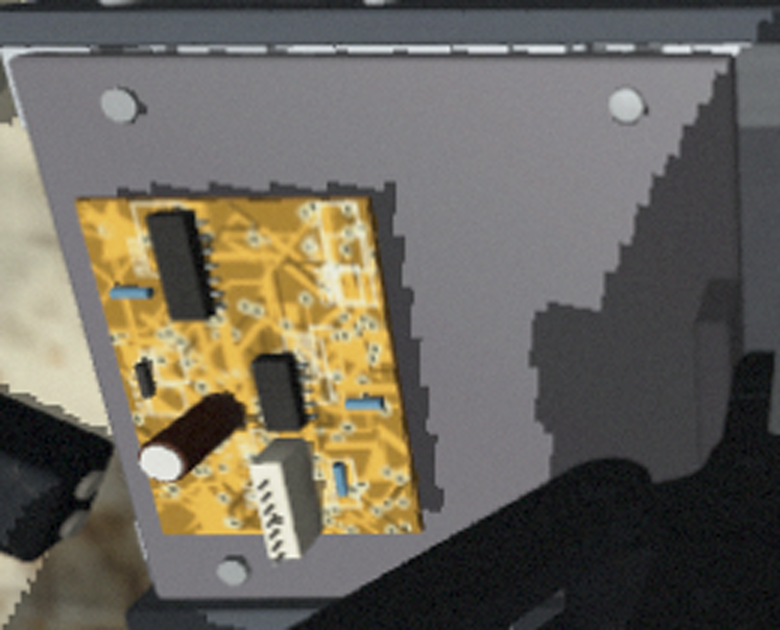

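View pics/e_s2.png

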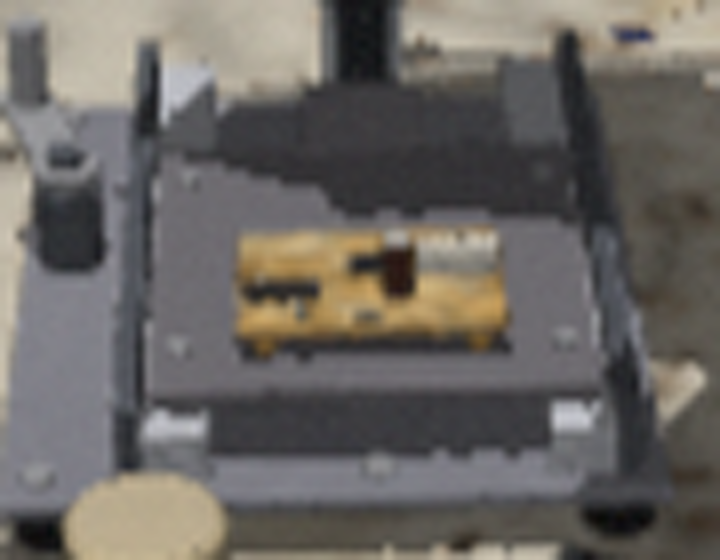

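View pics/d_s2.png

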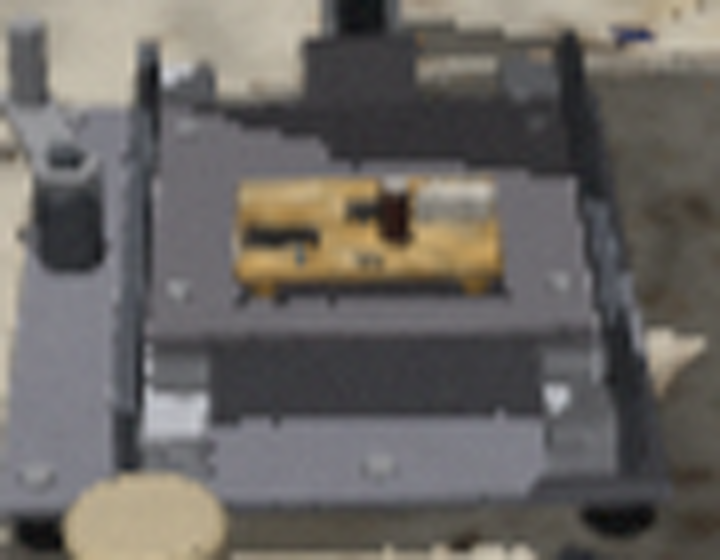

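```bash
python3 - 2>&1 <<'E' | tail -4
from h import *
from fit import T,p
s=robot.get_state();e=s['eef_pos']
tcp=lambda x,y:T(p,[(x,y,0)])[0,:2]
print('retreat',-.012*np.array([np.cos(p[2]),np.sin(p[2])]))
print('A', tcp(-.0458,-.1195)-e[:2], tcp(-.0458,-.1195))
print('mid z', .1256-e[2])
E
```

```text
[-0.23  0.71]]
retreat [ 0.00221109 -0.01179454]
A [0.11690551 0.02118873] [ 0.62272666 -0.10338451]
mid z 0.008558628407616425
```

```bash
python3 -m creep '[{"hand":255,"tx":0.0011,"ty":-0.006,"tz":0,"wx":0,"wy":0,"wz":0},{"hand":255,"tx":0.0022,"ty":-0.012,"tz":0,"wx":0,"wy":0,"wz":0},{"hand":255,"tx":0.0022,"ty":-0.012,"tz":0.02,"wx":0,"wy":0,"wz":0},{"hand":255,"tx":0.0022,"ty":-0.012,"tz":0.05,"wx":0,"wy":0,"wz":0},{"hand":255,"tx":0.03,"ty":-0.006,"tz":0.07,"wx":0,"wy":0,"wz":0},{"hand":255,"tx":0.06,"ty":0.005,"tz":0.07,"wx":0,"wy":0,"wz":0},{"hand":255,"tx":0.09,"ty":0.015,"tz":0.07,"wx":0,"wy":0,"wz":0},{"hand":255,"tx":0.117,"ty":0.021,"tz":0.07,"wx":0,"wy":0,"wz":0},{"hand":255,"tx":0.117,"ty":0.021,"tz":0.07,"wx":0,"wy":0,"wz":0},{"hand":255,"tx":0.117,"ty":0.021,"tz":0.07,"wx":0,"wy":0,"wz":0}]'; python3 - <<'E'
from h import *
snap(['wrist','side','top'],'f')
crop('f','side',230,170,340,270,7,'f_sidec')
crop('f','top',200,165,360,295,5,'f_topc')
s=robot.get_state();print(s['eef_pos'],s['force'])
E
```

```text
t: 5.85
eef_pos: [0.6227, -0.1039, 0.1867]
orientation: [0.996, 0.093, 0.0, -0.0]
force: [-0.7, 0.8, 0.2]
grip_width: -0.0001
[ 0.62182257 -0.10401417  0.18689265] [ 0.05823774 -0.36942753  0.00493113]
```

View pics/f_sidec.png

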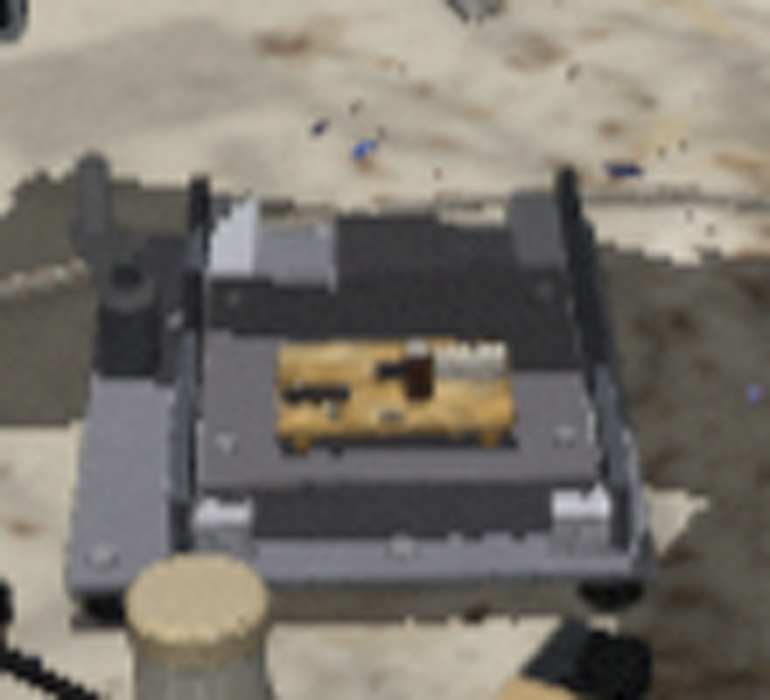

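View pics/f_topc.png

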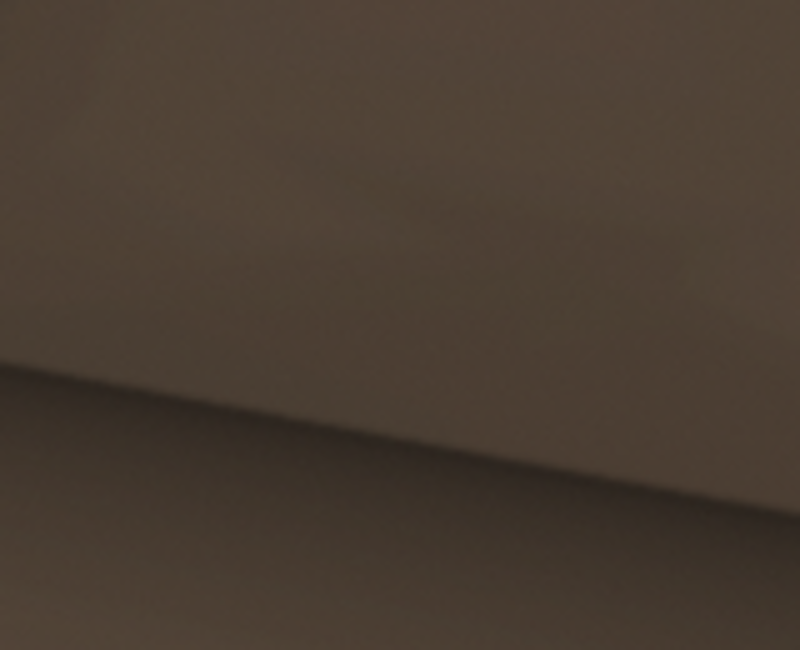

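View pics/f_wrist.png

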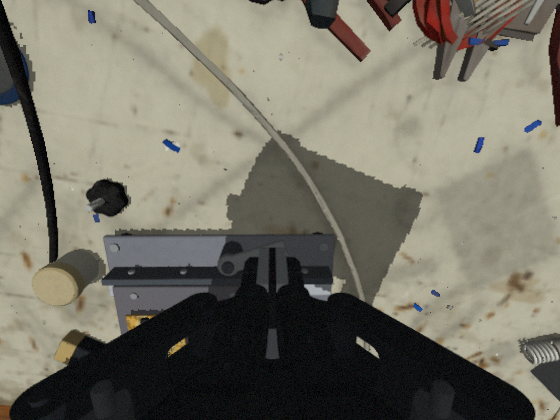

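```bash
python3 -m creep '[{"hand":255,"tx":0.001,"ty":0,"tz":-0.02,"wx":0,"wy":0,"wz":0},{"hand":255,"tx":0.001,"ty":0,"tz":-0.04,"wx":0,"wy":0,"wz":0},{"hand":255,"tx":0.001,"ty":0,"tz":-0.061,"wx":0,"wy":0,"wz":0},{"hand":255,"tx":0.001,"ty":0,"tz":-0.061,"wx":0,"wy":0,"wz":0},{"hand":255,"tx":0.001,"ty":0,"tz":-0.061,"wx":0,"wy":0,"wz":0}]'; cat > plan.py <<'E'
from h import *
from fit import T,p,inv
import sys
def stud(th):
    ph=np.pi-(th-.7); return np.array([-.012+.036*np.cos(ph),-.079+.036*np.sin(ph)])
s=robot.get_state();e=s['eef_pos'];q=s['orientation']
yaw=2*np.arctan2(q[1],q[0])-p[2]   # tool x in fixture
print('tcp fixture',inv(e[None]).round(4),'z',e[2].round(4),'n angle',(yaw+np.pi)*57.3%360,'F',np.round(s['force'],1))
for th in [float(a) for a in sys.argv[2:]]:
    extra=float(sys.argv[1])
    tang=np.pi-(th-.7)-np.pi/2
    na=min(tang,np.pi/2)
    c=stud(th)-(.016-extra)*np.array([np.cos(na),np.sin(na)])
    w=T(p,[(*c,0)])[0,:2]-e[:2]
    wz=(na-(yaw+np.pi)+np.pi)%(2*np.pi)-np.pi
    print(th,'c',c.round(4),'tx %.4f ty %.4f wz %.3f'%(*w,wz))
E
python3 plan.py 0 .35 .5 .6 .7 .8 .9 1.0 1.1 1.2 1.3 | tail -11
python3 -c "
from h import *
snap(['wrist','side'],'g'); crop('g','side',210,130,330,250,6,'g_sidec')"
```

```text
t: 6.5
eef_pos: [0.6223, -0.1043, 0.1262]
orientation: [0.996, 0.092, -0.0, -0.0]
force: [0.1, -0.5, 0.7]
grip_width: -0.0002
tcp fixture [[-0.0466 -0.119 ]] z 0.1262 n angle 89.97048777972782 F [ 0.1 -0.5  0.7]
0.35 c [-0.0458 -0.1073] tx -0.0116 ty -0.0013 wz 0.001
0.5 c [-0.0473 -0.1022] tx -0.0164 ty -0.0037 wz 0.001
0.6 c [-0.0478 -0.0986] tx -0.0198 ty -0.0049 wz 0.001
0.7 c [-0.048 -0.095] tx -0.0233 ty -0.0057 wz 0.001
0.8 c [-0.0494 -0.0913] tx -0.0266 ty -0.0078 wz -0.099
0.9 c [-0.0505 -0.0875] tx -0.0302 ty -0.0095 wz -0.199
1.0 c [-0.0511 -0.0836] tx -0.0339 ty -0.0109 wz -0.299
1.1 c [-0.0514 -0.0797] tx -0.0377 ty -0.0119 wz -0.399
1.2 c [-0.0513 -0.0758] tx -0.0416 ty -0.0125 wz -0.499
1.3 c [-0.0507 -0.0719] tx -0.0455 ty -0.0127 wz -0.599
```

View pics/g_sidec.png

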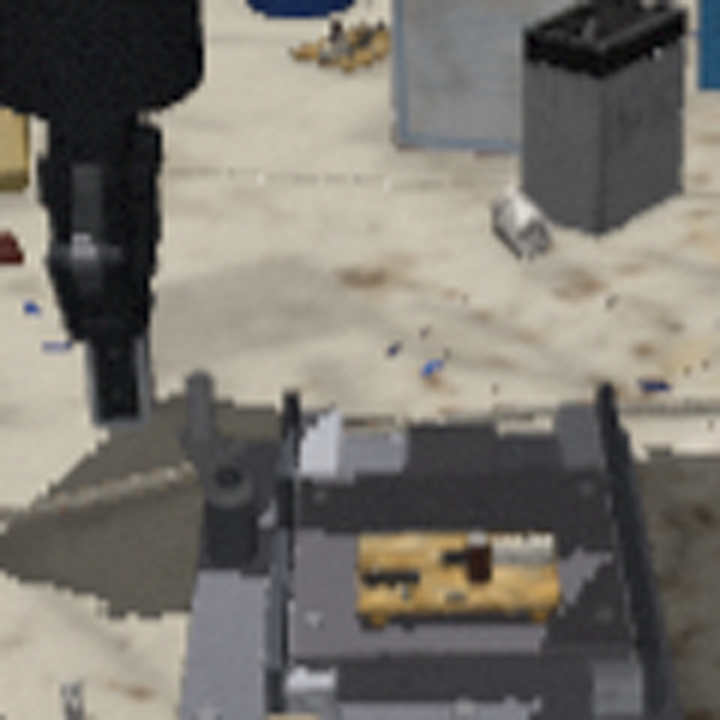

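View pics/g_wrist.png

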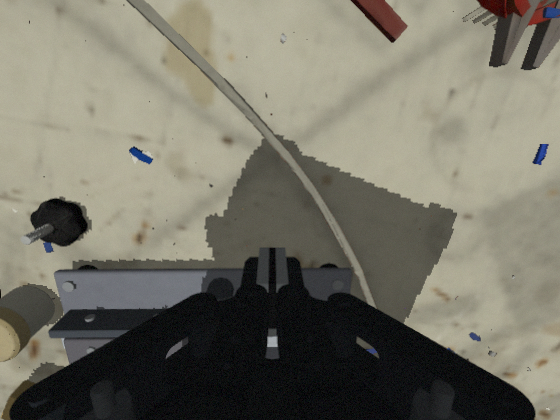

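```bash
python3 -m creep '[{"hand":255,"tx":-0.006,"ty":-0.001,"tz":0,"wx":0,"wy":0,"wz":0},{"hand":255,"tx":-0.0116,"ty":-0.0013,"tz":0,"wx":0,"wy":0,"wz":0},{"hand":255,"tx":-0.0164,"ty":-0.0037,"tz":0,"wx":0,"wy":0,"wz":0},{"hand":255,"tx":-0.0198,"ty":-0.0049,"tz":0,"wx":0,"wy":0,"wz":0},{"hand":255,"tx":-0.0233,"ty":-0.0057,"tz":0,"wx":0,"wy":0,"wz":0},{"hand":255,"tx":-0.0266,"ty":-0.0078,"tz":0,"wx":0,"wy":0,"wz":-0.1},{"hand":255,"tx":-0.0302,"ty":-0.0095,"tz":0,"wx":0,"wy":0,"wz":-0.2},{"hand":255,"tx":-0.0339,"ty":-0.0109,"tz":0,"wx":0,"wy":0,"wz":-0.3},{"hand":255,"tx":-0.0377,"ty":-0.0119,"tz":0,"wx":0,"wy":0,"wz":-0.4},{"hand":255,"tx":-0.0377,"ty":-0.0119,"tz":0,"wx":0,"wy":0,"wz":-0.4}]';  python3 -c "
from h import *
snap(['wrist','side'],'i'); crop('i','side',210,130,330,250,6,'i_sidec')"
python3 plan.py 0 1.1 1.2 1.3 1.4 1.5 1.6 1.7 1.8 1.9 2 2.1 2.2 2.27| tail -14
```

```text
t: 7.6
eef_pos: [0.5849, -0.1163, 0.127]
orientation: [0.994, -0.108, 0.0, -0.0]
force: [0.8, 0.9, -0.1]
grip_width: 0.0
tcp fixture [[-0.0516 -0.0804]] z 0.127 n angle 67.22623860763278 F [ 0.2 -0.4 -0.1]
1.1 c [-0.0514 -0.0797] tx -0.0007 ty 0.0000 wz -0.002
1.2 c [-0.0513 -0.0758] tx -0.0046 ty -0.0006 wz -0.102
1.3 c [-0.0507 -0.0719] tx -0.0085 ty -0.0008 wz -0.202
1.4 c [-0.0498 -0.068 ] tx -0.0124 ty -0.0006 wz -0.302
1.5 c [-0.0486 -0.0643] tx -0.0163 ty -0.0000 wz -0.402
1.6 c [-0.0469 -0.0607] tx -0.0202 ty 0.0010 wz -0.502
1.7 c [-0.0449 -0.0574] tx -0.0239 ty 0.0023 wz -0.602
1.8 c [-0.0426 -0.0542] tx -0.0274 ty 0.0040 wz -0.702
1.9 c [-0.04   -0.0512] tx -0.0308 ty 0.0060 wz -0.802
2.0 c [-0.037  -0.0486] tx -0.0339 ty 0.0084 wz -0.902
2.1 c [-0.0339 -0.0462] tx -0.0368 ty 0.0111 wz -1.002
2.2 c [-0.0305 -0.0442] tx -0.0394 ty 0.0140 wz -1.102
2.27 c [-0.028 -0.043] tx -0.0411 ty 0.0162 wz -1.172
```

View pics/i_sidec.png

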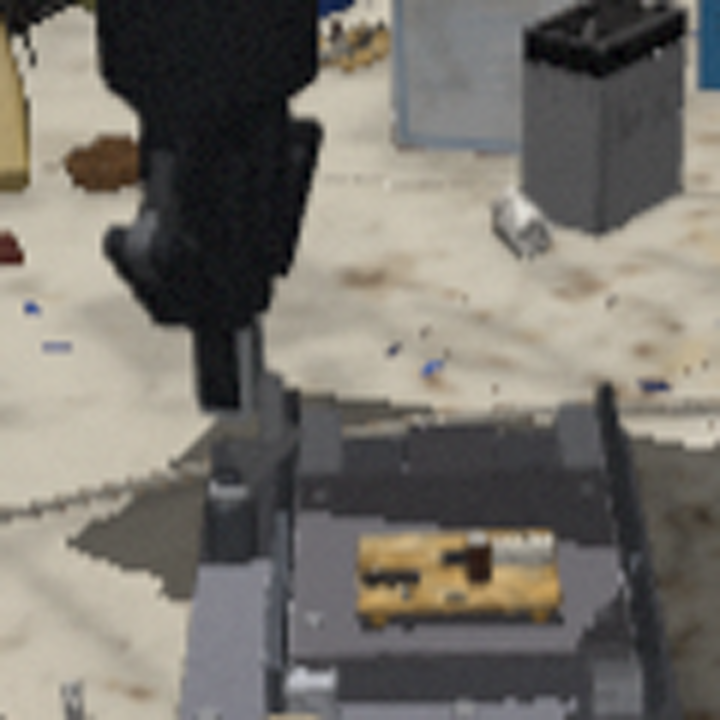

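View pics/i_wrist.png

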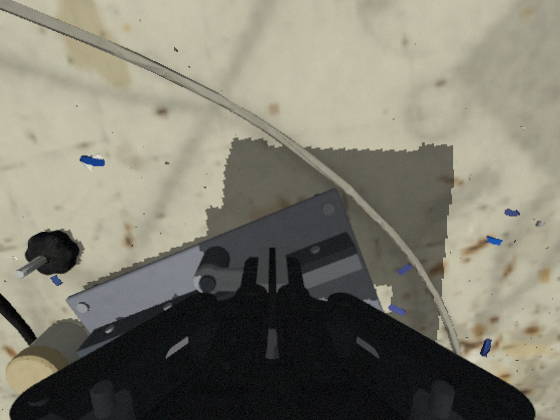

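```bash
python3 -m creep '[{"hand":255,"tx":-0.0046,"ty":-0.0006,"tz":0,"wx":0,"wy":0,"wz":-0.1},{"hand":255,"tx":-0.0085,"ty":-0.0008,"tz":0,"wx":0,"wy":0,"wz":-0.2},{"hand":255,"tx":-0.0124,"ty":-0.0006,"tz":0,"wx":0,"wy":0,"wz":-0.3},{"hand":255,"tx":-0.0163,"ty":0,"tz":0,"wx":0,"wy":0,"wz":-0.4},{"hand":255,"tx":-0.0202,"ty":0.001,"tz":0,"wx":0,"wy":0,"wz":-0.5},{"hand":255,"tx":-0.0239,"ty":0.0023,"tz":0,"wx":0,"wy":0,"wz":-0.6},{"hand":255,"tx":-0.0274,"ty":0.004,"tz":0,"wx":0,"wy":0,"wz":-0.7},{"hand":255,"tx":-0.0308,"ty":0.006,"tz":0,"wx":0,"wy":0,"wz":-0.8},{"hand":255,"tx":-0.0339,"ty":0.0084,"tz":0,"wx":0,"wy":0,"wz":-0.9},{"hand":255,"tx":-0.0339,"ty":0.0084,"tz":0,"wx":0,"wy":0,"wz":-0.9}]';  python3 -c "
from h import *
snap(['wrist','side'],'j'); crop('j','side',210,130,330,250,6,'j_sidec')"
python3 plan.py 0 2 2.05 2.1 2.15 2.2 2.27| tail -7;python3 plan.py 0.003 2.27| tail -1
```

```text
t: 8.7
eef_pos: [0.5512, -0.1076, 0.127]
orientation: [0.849, -0.528, 0.0, 0.0]
force: [0.0, 0.2, -0.1]
grip_width: -0.0001
tcp fixture [[-0.037  -0.0488]] z 0.127 n angle 15.923732875626756 F [-0.3  0.1 -0.5]
2.0 c [-0.037  -0.0486] tx -0.0002 ty -0.0001 wz -0.007
2.05 c [-0.0355 -0.0474] tx -0.0017 ty 0.0012 wz -0.057
2.1 c [-0.0339 -0.0462] tx -0.0031 ty 0.0026 wz -0.107
2.15 c [-0.0322 -0.0452] tx -0.0044 ty 0.0041 wz -0.157
2.2 c [-0.0305 -0.0442] tx -0.0057 ty 0.0056 wz -0.207
2.27 c [-0.028 -0.043] tx -0.0073 ty 0.0078 wz -0.277
2.27 c [-0.025 -0.043] tx -0.0079 ty 0.0107 wz -0.277
```

View pics/j_sidec.png

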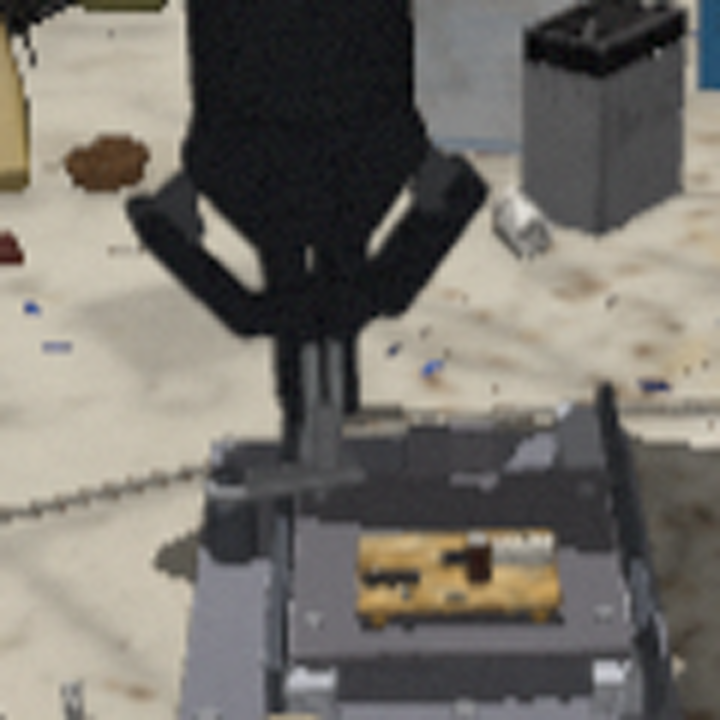

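View pics/j_wrist.png

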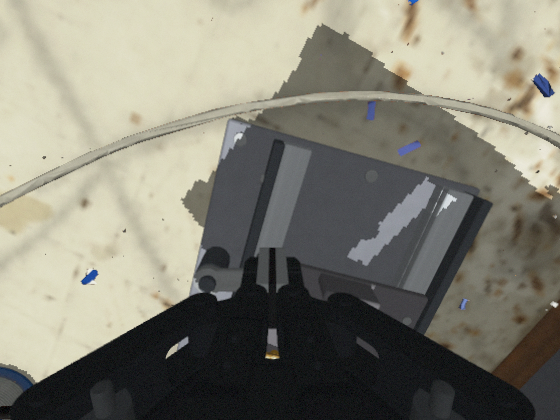

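```bash
python3 -m creep '[{"hand":255,"tx":-0.0017,"ty":0.0012,"tz":0,"wx":0,"wy":0,"wz":-0.057},{"hand":255,"tx":-0.0031,"ty":0.0026,"tz":0,"wx":0,"wy":0,"wz":-0.107},{"hand":255,"tx":-0.0044,"ty":0.0041,"tz":0,"wx":0,"wy":0,"wz":-0.157},{"hand":255,"tx":-0.0057,"ty":0.0056,"tz":0,"wx":0,"wy":0,"wz":-0.207},{"hand":255,"tx":-0.0065,"ty":0.0067,"tz":0,"wx":0,"wy":0,"wz":-0.25},{"hand":255,"tx":-0.0073,"ty":0.0078,"tz":0,"wx":0,"wy":0,"wz":-0.277},{"hand":255,"tx":-0.0073,"ty":0.0078,"tz":0,"wx":0,"wy":0,"wz":-0.277},{"hand":255,"tx":-0.0073,"ty":0.0078,"tz":0,"wx":0,"wy":0,"wz":-0.277}]'; python3 plan.py 0 2.27|tail -2
```

```text
t: 9.6
eef_pos: [0.5444, -0.1, 0.127]
orientation: [0.77, -0.637, 0.0, 0.0]
force: [0.4, 0.2, -0.3]
grip_width: 0.0
tcp fixture [[-0.0281 -0.0431]] z 0.127 n angle 0.17865191537300856 F [ 0.4  0.2 -0.3]
2.27 c [-0.028 -0.043] tx -0.0001 ty 0.0000 wz -0.002
```

Now creep towards +x in 0.5–1 mm steps, reading the force.

```bash
python3 -m creep '[{"hand":255,"tx":-0.0001,"ty":0.0005,"tz":0,"wx":0,"wy":0,"wz":0},{"hand":255,"tx":-0.0002,"ty":0.001,"tz":0,"wx":0,"wy":0,"wz":0},{"hand":255,"tx":-0.0002,"ty":0.001,"tz":0,"wx":0,"wy":0,"wz":0}]'; python3 -c "
from h import *
snap(['side'],'k'); crop('k','side',230,160,330,250,7,'k_sidec')"
```

```text
t: 9.9
eef_pos: [0.5442, -0.0991, 0.127]
orientation: [0.771, -0.637, 0.0, 0.0]
force: [-0.1, -3.6, -0.7]
grip_width: 0.0002
```

View pics/k_sidec.png

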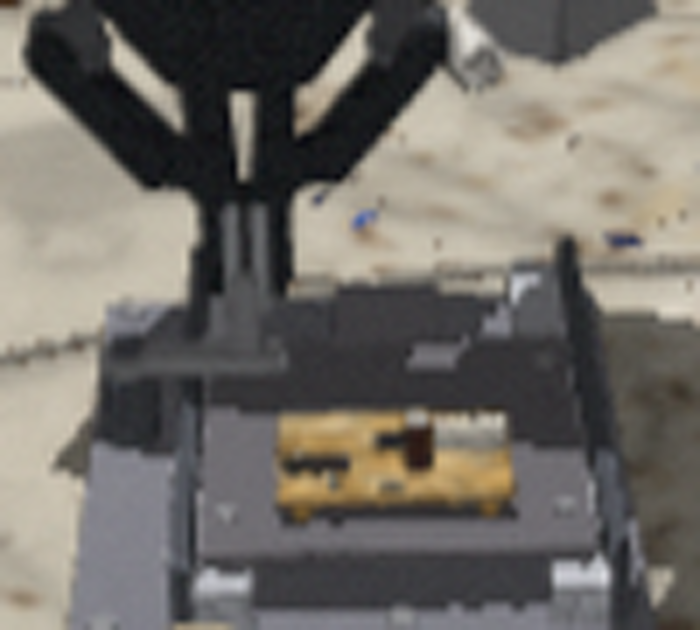

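```bash
python3 -m creep '[{"hand":255,"tx":-0.0001,"ty":0.0005,"tz":0,"wx":0,"wy":0,"wz":0},{"hand":255,"tx":-0.0002,"ty":0.001,"tz":0,"wx":0,"wy":0,"wz":0},{"hand":255,"tx":-0.0002,"ty":0.001,"tz":0,"wx":0,"wy":0,"wz":0}]'
```

```text
t: 10.25
eef_pos: [0.5442, -0.0987, 0.1271]
orientation: [0.771, -0.637, 0.001, 0.0]
force: [-0.6, -10.6, -1.0]
grip_width: -0.0003
```

```bash
python3 -m creep '[{"hand":255,"tx":0.001,"ty":-0.005,"tz":0,"wx":0,"wy":0,"wz":0},{"hand":255,"tx":0.002,"ty":-0.012,"tz":0,"wx":0,"wy":0,"wz":0},{"hand":255,"tx":0.0037,"ty":-0.02,"tz":0,"wx":0,"wy":0,"wz":0},{"hand":255,"tx":0.0037,"ty":-0.02,"tz":0.02,"wx":0,"wy":0,"wz":0},{"hand":255,"tx":0.0037,"ty":-0.02,"tz":0.06,"wx":0,"wy":0,"wz":0},{"hand":255,"tx":0,"ty":-0.03,"tz":0.10,"wx":0,"wy":0,"wz":0},{"hand":255,"tx":-0.01,"ty":-0.06,"tz":0.13,"wx":0,"wy":0,"wz":0},{"hand":255,"tx":-0.03,"ty":-0.10,"tz":0.15,"wx":0,"wy":0,"wz":0},{"hand":255,"tx":-0.05,"ty":-0.14,"tz":0.16,"wx":0,"wy":0,"wz":0},{"hand":255,"tx":-0.07,"ty":-0.18,"tz":0.17,"wx":0,"wy":0,"wz":0}]'
python3 -m creep '[{"hand":255,"tx":-0.03,"ty":-0.04,"tz":0,"wx":0,"wy":0,"wz":0},{"hand":255,"tx":-0.06,"ty":-0.08,"tz":0,"wx":0,"wy":0,"wz":0},{"hand":255,"tx":-0.09,"ty":-0.12,"tz":0,"wx":0,"wy":0,"wz":0},{"hand":255,"tx":-0.12,"ty":-0.16,"tz":0,"wx":0,"wy":0,"wz":0},{"hand":255,"tx":-0.12,"ty":-0.16,"tz":0,"wx":0,"wy":0,"wz":0},{"hand":255,"tx":-0.12,"ty":-0.16,"tz":0,"wx":0,"wy":0,"wz":0}]'
python3 - <<'E'
from h import *
snap(['top','side'],'l'); crop('l','side',230,160,330,250,7,'l_sidec');crop('l','top',200,165,360,295,5,'l_topc')
s=robot.get_state();print(s['eef_pos'],s['force'],s['t'])
E
```

```text
t: 11.25
eef_pos: [0.4733, -0.2805, 0.2982]
orientation: [0.771, -0.637, 0.001, 0.0]
force: [0.7, -1.4, -0.5]
grip_width: -0.0001
t: 11.85
eef_pos: [0.3522, -0.4417, 0.298]
orientation: [0.77, -0.638, 0.001, 0.0]
force: [-0.0, 1.0, -0.3]
grip_width: -0.0
[ 0.35352551 -0.44011153  0.29807728] [-0.1885534  -0.01533955 -1.38070495] 11.95
```

View pics/l_topc.png

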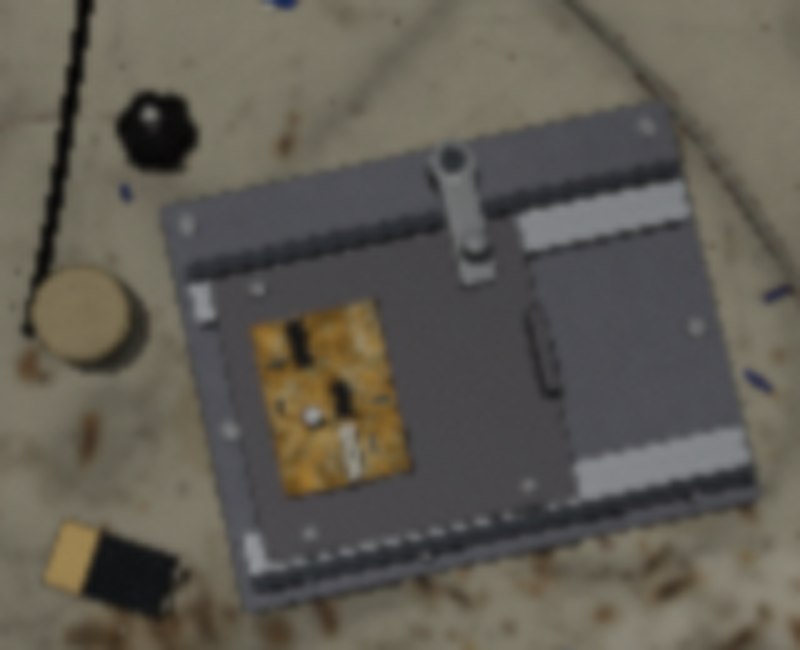

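View pics/l_sidec.png

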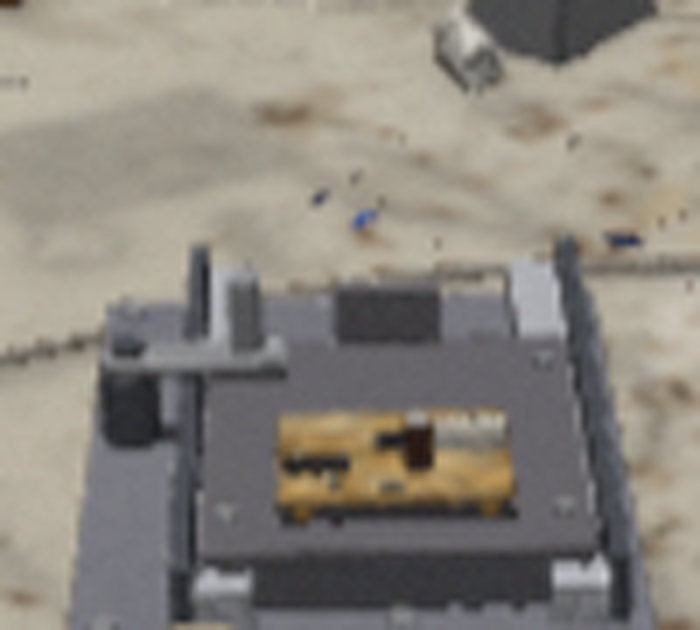

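```bash
python3 - 2>&1 <<'E' | tail -5
from h import *
from fit import inv,f
c=load('l','top')
st=inv(back(c,f([(475,243)]),.0725))[0]; pv=inv(back(c,f([(453,160)]),.0475))[0]
d=st-pv;print('stud',st,'theta',.7+np.pi-np.arctan2(d[1],d[0]),np.hypot(*d))
print('front edge',inv(back(c,f([(240,410)]),.040)),'rear',inv(back(c,f([(570,445)]),.040)))
print('circuit mean',inv(back(c,f([(250,324),(375,300),(412,470),(287,496)]),.046)).mean(0))
E
```

```text
[ 1.61  0.83]
 [-0.23  0.71]]
stud [-0.01079782 -0.04226795] theta 2.285579553112383 0.03707231714006295
front edge [[ 0.08679351 -0.00376502]] rear [[-0.03163462  0.03498003]]
circuit mean [ 0.05239195 -0.00075211]
```

```bash
python3 -c "
from workcell import robot
print(robot.close_job())"
```

```text
the job is handed in; nothing more can be done
None
```

The carrier is down in its notches and the keeper arm is at its stop over the carrier's edge. I handed the job in at about t = 12 s with the hand well clear of everything.

- **Carrier:** I pushed it by the lip with the closed fingertips. Afterwards the wrist and side pictures matched the lowered height, and the keeper arm passed over it, which it can only do when the carrier is down. My position readings disagree a little. The hand's position during the push put the carrier at about x = 30 mm, while the last top picture puts it at 27–28.5 mm. That spans the 27.5 mm edge of the notches' ±2.5 mm free play and is within my measuring error.
- **Keeper:** I pushed its stud round in an arc until the hand stopped moving forward and the force rose to about 11 N. In the last top picture its angle reads about 2.29 rad, against 2.27 at the stop.
- **Left alone:** The pot, battery and star knob are where they started in the last top picture. I lifted nothing, and the fingers stayed clear of the circuit board.

I did not push the carrier firmly against the notches' far walls as an extra check. One command was refused before anything moved because it left out two of the values, so I sent it again complete.

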